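Put the pastry cutter and the palette knife away with their own kind

TASK

Clear two tools off the bakery bench: put the loose ring cutter into the pan that already holds ring cutters, and the loose palette knife flat into the pan that already holds palette knives. Lower them in rather than dropping them from above the rim, and leave the dish, the shaker and the wooden spoon where they are.

Things in the scene. Friction and masses are not known exactly. Their poses are not given: they have to be found in the camera images.
- cutter_mid (a point): centre, half-way up, of the loose ring cutter: a plain bare-metal tube open at both ends, standing upright on the bench, 50 mm outside diameter, 40 mm high, wall 2.5 mm, about 70 g; z points up
- knife_mid (a point): middle of the loose palette knife, 8 mm above its underside. It lies flat, 166 mm long; x points from handle to blade tip. Wooden handle 20 mm wide, 16 mm high, from 83 mm behind this point to 12 mm ahead; then a flat steel blade 26 mm wide, 3 mm thick, underside level with the handle's, to 83 mm ahead. About 80 g, balancing within 10 mm of this point
- cutter_bin: fixed white plastic pan, open on top: 158 mm along its x, 224 mm along y, 50 mm high, walls and floor 4 mm; origin at the centre of its underside; x points away from the robot. Three ring cutters like the loose one stand fixed in a row along its far (+x) wall, to 23 mm beyond its centre line; the near part, 98 mm wide, is free
- knife_bin: fixed white plastic pan, open on top: 158 mm along its x, 224 mm along y, 50 mm high, walls and floor 4 mm; origin at the centre of its underside; x points away from the robot. Two palette knives like the loose one lie fixed side by side along its y, next to the far (+x) wall, to 14 mm beyond its centre line; the near part, 89 mm wide, is free
- dish_mid (a point): bystander: centre of a small round white ceramic dish, 72 mm across, 42 mm high, half-way up
- shaker_mid (a point): bystander: centre of a closed round metal flour shaker with a domed top, 58 mm across, 62 mm high, half-way up
- spoon_mid (a point): bystander: middle of a short all-wood spoon lying flat, 140 mm long, head 44 mm across, 12 mm high; x points to its head
Mind the look-alikes: they are no part of the job. What is shaped like the part that bears cutter_mid but orange is not meant.

How it is judged:
By the outcome, as a careful person would: the job done as asked, in the order asked, and still so for the second after the job is handed in, with the robot touching nothing.
It also fails if it takes over 54 s, if anything falls off the work surface, if the arm or the gripper's body presses on something with over 40 N, if the wrist force passes 120 N, or if a joint passes its speed limit or range.

ROBOT

A 6-joint arm with a two-finger parallel gripper is mounted at the origin on the work surface. World frame = base frame: x ahead of the robot, y to its left, z up, the work surface at z = 0. Lengths are in m, angles in rad, forces in N, time in s.
With the tool pointing down it reaches from about 0.25 to 0.775 m from the base axis. Payload 4 kg.
Tool frame: the origin (TCP) lies midway between the tips of the shut fingers; the grasp point (between the pads) lies 19 mm behind it; z points along the fingers, y is the line along which they close (so a half turn about z gives the same grasp; the last joint's range is limited). The gripper opens to 94 mm and grips with 3 to 60 N. Pads are 16 mm wide; open, the fingers measure 119 mm over their backs; the gripper's body (75 mm by 177 mm) begins 78 mm behind the grasp point.
Start: joints at [-1.221, 0.087, 1.371, -0, 1.684, -0.103], TCP at [0.241, -0.495, 0.206] pointing down, gripper open.
Joint ranges: [-3.1, 3.1], [-0.76, 2.03], [0.27, 2.55], [-1.08, 4.22], [0.17, 2.65], [-2.57, 2.57]. Speed limits (rad/s): [2.79, 2.79, 3.14, 3.14, 3.14, 3.14].

INTERFACE

Orientations are given as a rotation vector (axis times angle).
In Python, from bench import * gives the robot as it stands.
- The arm moves only by the tool apply_moves, never from a script. Its argument "moves" is a list of rows, each a list of 6 numbers: the shift along the world's x, y, z in m, then the turn, a rotation vector about the world's x, y, z in degrees. In form: [[x, y, z, ax, ay, az], ...]. A call has 1 to 10 rows; each row shifts and turns the commanded pose from where the row before left it; what a row does not reach is not made up. A row lasts 1/8 s, in which the tool goes at most 62.5 mm and 10.7 degrees, less where a joint would pass 70% of its speed; a pose out of reach is approached as far as the arm can. A call with a gripper value outside its range is refused whole. "claw" is the finger opening in m, from 0 to 0.094, set as the call begins (left out, the last holds). The fingers move at their own pace and stop on an object; "squeeze" is the grip in N (left out, the last holds). Time passes only in rows, so rows that do not move let the fingers close. It gives the time, the measured TCP pose, the force, the opening and the grip force at its end, in the units of the state.
- state(): the state, without advancing time (a new reading comes with each control period).
- get_image(name): name is "scene" or "top" or "wrist"; returns a dict with "img" (480x640x3 uint8, blue, green, red), "intrinsics" (3x3 intrinsics, pixels), "dist" ([k1, k2, p1, p2, k3] as OpenCV has them; the pictures are not rectified), "camera_from_world" (4x4, takes a point from world to camera coordinates). Camera axes: x right, y up, looking along -z (the intrinsics and any distortion apply to the point x, -y, -z); pixel columns grow to the right and rows downward; lengths in m; the calibration is good to about 2 mm. A picture is of the moment at which its call begins. There is no depth.
- finish_job(): hands the job in; it is judged then, once.
The state is a dict: "time": time; "joints": joint angles; "qvel": joint speeds; "tau": joint torques, N m; "tool_pos": TCP position; "orientation": TCP orientation; "force": force on the tool from outside, world axes, zero at the start; "ft_torque": the same for the moment, N m; "width": finger opening in m; "grasp_force": force on a finger pad.
Only numpy, scipy, OpenCV 4.12 (cv2) and the standard library are available. Lean on these libraries where they do the work, as an engineer would, in place of code of your own. Each camera call takes 0.05 s, during which the arm holds its last target. There are 200 camera calls.

## Working session

There is one attempt and no reset: what is moved stays moved. The work goes in short steps, Python scripts to look and compute and a tool call to move; the robot and the scene stay as the last step left them, time stands still between calls to the robot, and variables do not carry over. Pictures are saved under pics/ and viewed, at most 10 in all, crops included, and the job is handed in when it is done.

Besides the shell and the picture viewer there is one more tool, called after ">>>" as a command line: name --pt "numbers of a row" for each row, then --argument value for the rest. apply_moves: Moves the arm, as the interface text tells. Its arguments: {"type":"object","properties":{"moves":{"type":"array","items":{"type":"array","items":{"type":"number"}}},"claw":{"type":"number"},"squeeze":{"type":"number"}},"required":["moves"]}

```bash
mkdir -p pics
cat > h.py <<'E'
from bench import *
import numpy as np, cv2
def shot(name,fn):
    d=get_image(name); cv2.imwrite(f'pics/{fn}.png',d['img']); np.savez(f'pics/{fn}.npz',**{k:np.array(v) for k,v in d.items()}); return d
def ray(d,px):
    p=cv2.undistortPoints(np.array([[px]],float),np.array(d['intrinsics'],float),np.array(d['dist'],float))[0,0]
    M=np.array(d['camera_from_world']);R=M[:3,:3];c=-R.T@M[:3,3]
    return c,R.T@np.array([p[0],-p[1],-1])
def onz(d,px,z):
    c,v=ray(d,px); return c+v*(z-c[2])/v[2]
def proj(d,P):
    M=np.array(d['camera_from_world']);q=M[:3,:3]@np.array(P)+M[:3,3];q=np.array([q[0],-q[1],-q[2]])
    return cv2.projectPoints(q[None],np.zeros(3),np.zeros(3),np.array(d['intrinsics'],float),np.array(d['dist'],float))[0][0,0]
E
python3 - <<'E'
from h import *
for n in('top','scene'):
    d=shot(n,n+'0'); M=np.array(d['camera_from_world']);print(n,-M[:3,:3].T@M[:3,3])
print(state())
E
```

```text
top [0.32159128 0.01346007 0.98583981]
scene [0.94154392 0.23741558 0.7005957 ]
{'time': 0.1, 'joints': array([-1.22108813e+00,  8.79067107e-02,  1.37208575e+00,  4.65926464e-06,
        1.68361271e+00, -1.03128654e-01]), 'qvel': array([-2.44153805e-05, -1.96935660e-03, -4.15672474e-03,  1.31801078e-03,
        1.82750653e-03, -2.05089902e-05]), 'tau': array([ 2.61542620e-03, -3.41250694e+01, -3.03301907e+01,  7.20329373e-02,
        3.03868472e-02, -8.99103998e-05]), 'tool_pos': array([ 0.24044822, -0.49410748,  0.20441604]), 'orientation': array([-3.05946171e+00, -7.04804699e-01,  3.81304275e-04]), 'force': array([ 0.38355717, -0.36016507, -0.0339168 ]), 'ft_torque': array([-0.05594204,  0.02146576, -0.0144513 ]), 'grasp_force': 0.0, 'width': 0.09390694875059544}
```

View pics/top0.png

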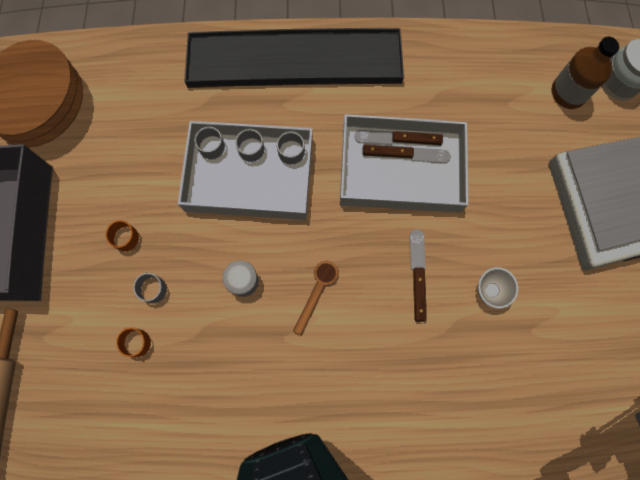

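View pics/scene0.png

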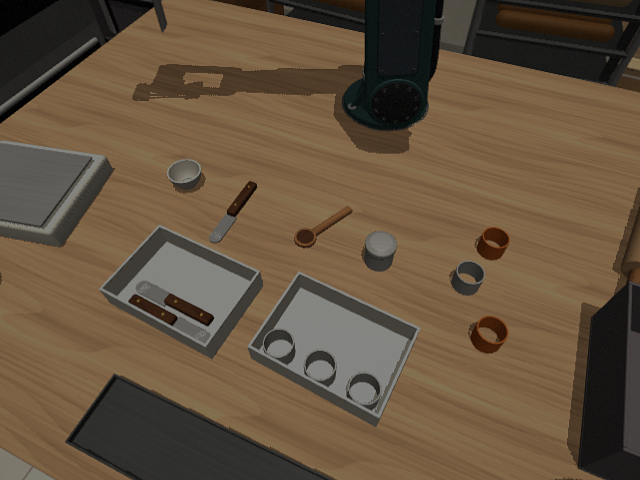

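The top view has image up as +x and image left as +y. The loose steel cutter is at about (150,288) with orange decoys at (122,235) and (134,342). The loose knife runs from (417,232) at the tip to (421,320) at the handle end, and the pans are at (247,170) and (405,163). The scene view agrees, with the cutter at (469,278) and the knife at (233,212).

```bash
cat > m.py <<'E'
from h import *
def load(n): return dict(np.load(f'pics/{n}.npz'))
def blob(d,box,f,z):
    x0,y0,x1,y1=box; hsv=cv2.cvtColor(d['img'][y0:y1,x0:x1],cv2.COLOR_BGR2HSV).astype(int)
    m=f(hsv).astype(np.uint8)
    n,l,s,c=cv2.connectedComponentsWithStats(m,connectivity=8); k=1+np.argmax(s[1:,4])
    ys,xs=np.where(l==k)
    return np.array([onz(d,(x+x0,y+y0),z)[:2] for x,y in zip(xs,ys)]),(xs+x0,ys+y0)
E
python3 - <<'E'
from m import *
np.set_printoptions(precision=4,suppress=True)
t,s=load('top0'),load('scene0')
for d,b in((t,(130,268,172,310)),(s,(448,255,492,300))):
    P,(xs,ys)=blob(d,b,lambda h:(h[...,1]<75),0.04)
    print('ring n',len(P),'px',xs.min(),xs.max(),ys.min(),ys.max(),'z40 range',P.min(0),P.max(0))
for d,b in((t,(400,225,440,328)),(s,(205,175,262,247))):
    img=d['img'];h=cv2.cvtColor(img,cv2.COLOR_BGR2HSV)
    for y in (238,255,280,305) if d is t else (): print(h[y,405:432:3].tolist())
print('knife tip/butt top',onz(t,(417,231),.003),onz(t,(421,320),.016),'scene',onz(s,(213,241),.003),onz(s,(254,183),.016))
def pan(d,cs,z=.05): return np.array([onz(d,c,z)[:2] for c in cs])
a=pan(t,[(188,124),(313,129),(309,217),(181,212)]);b=pan(t,[(345,117),(467,121),(467,211),(342,207)])
for q in(a,b):
    e=np.linalg.norm(q-np.roll(q,-1,0),axis=1); print(q.mean(0),e,q.tolist())
    v=(q[1]-q[0]+q[2]-q[3]);print('yaw of -y edge',np.degrees(np.arctan2(v[0],-v[1])))
big=[cv2.resize(t['img'][y:y+110,x:x+130],None,fx=6,fy=5,interpolation=cv2.INTER_CUBIC)[:,:390] for x,y in((120,235),(385,222))]
cv2.imwrite('pics/c1.png',np.hstack(big))
cv2.imwrite('pics/c2.png',cv2.resize(t['img'][105:235,170:480],None,fx=2.5,fy=2.5,interpolation=cv2.INTER_CUBIC))
E
```

```text
ring n 450 px 133 166 273 302 z40 range [0.4225 0.2703] [0.4727 0.329 ]
ring n 767 px 451 484 260 294 z40 range [0.4258 0.2795] [0.4995 0.3304]
[[14, 123, 151], [14, 123, 149], [135, 3, 152], [10, 11, 134], [0, 5, 142], [15, 11, 139], [4, 12, 145], [14, 125, 151], [15, 126, 152]]
[[14, 125, 155], [15, 126, 154], [9, 20, 126], [15, 15, 133], [15, 15, 133], [11, 15, 133], [11, 15, 132], [15, 122, 155], [15, 124, 156]]
[[15, 121, 162], [15, 121, 162], [15, 122, 161], [12, 155, 46], [11, 170, 72], [18, 167, 130], [10, 163, 69], [15, 123, 157], [15, 124, 161]]
[[15, 125, 159], [14, 123, 159], [15, 125, 159], [14, 138, 74], [11, 169, 71], [11, 170, 63], [11, 174, 60], [14, 129, 107], [15, 124, 156]]
knife tip/butt top [ 0.5474 -0.1698  0.003 ] [ 0.3868 -0.1661  0.016 ] scene [ 0.5499 -0.1656  0.003 ] [ 0.391  -0.1591  0.016 ]
[0.6532 0.1315] [0.2274 0.1632 0.2229 0.1655] [[0.743086298040122, 0.24133289206392464], [0.7274264489368282, 0.014520306372315796], [0.5644821005586342, 0.02388007428725738], [0.5776151157139295, 0.24639223315446898]]
yaw of -y edge -3.6665176133316826
[ 0.6608 -0.1489] [0.2235 0.1709 0.2186 0.169 ] [[0.7500454326930757, -0.043609562238917446], [0.7410790376419454, -0.2668854501793705], [0.5708144334315153, -0.2516487433436917], [0.581318182415855, -0.03328749458707597]]
yaw of -y edge -2.5243239213183046
```

View pics/c1.png

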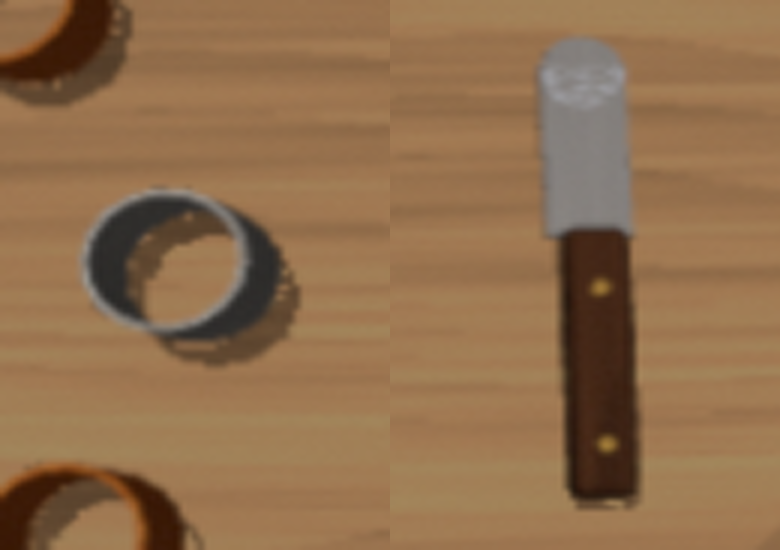

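View pics/c2.png

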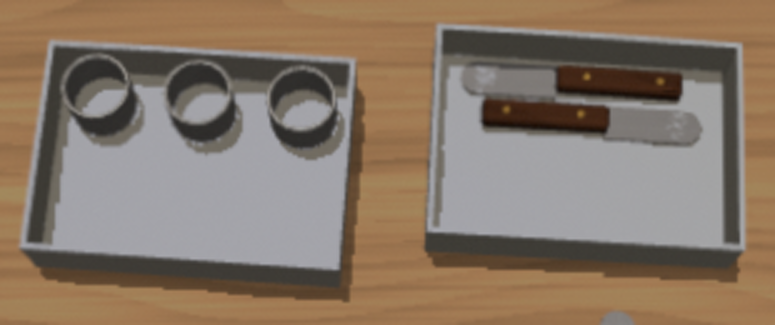

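The enlarged crops show the ring rim centred at about (147.7,287.3) px and the knife tip at (417.2,229.6). The handle joint is at (419.5,268) and the butt at (420.7,321). The pan rim corners are also clear: left (190,122) (312,129) (306,212) (179,203), right (345,115) (467,123) (467,204) (341,199).

Run:
```python
from m import *
np.set_printoptions(precision=4,suppress=True)
t,s=load('top0'),load('scene0')
print('ring',onz(t,(147.5,287.2),.04))
print('tip',onz(t,(417.2,229.8),.003),'joint',onz(t,(419.7,268),.016),'butt',onz(t,(420.8,321),.014))
for cs in([(190,122.2),(312,129),(306,212.2),(178.8,203)],[(344.8,115.4),(466.8,123),(466.8,204.2),(341.2,199)]):
    q=np.array([onz(t,c,.05)[:2] for c in cs]);e=np.linalg.norm(q-np.roll(q,-1,0),axis=1);print(q.mean(0),e);
    v=(q[1]-q[0]+q[2]-q[3]);w=q[0]-q[3]+q[1]-q[2];print('yaw',np.degrees(np.arctan2(v[0],-v[1])),np.degrees(np.arctan2(w[1],w[0])))
    print(q)
# scene: rim ellipse of ring, check
P=onz(t,(147.5,287.2),.04);print('ring top in scene px',proj(s,P),'knife pts',proj(s,onz(t,(417.2,229.8),.003)),proj(s,onz(t,(420.8,321),.014)))
o=np.array([[0.45,.3],[.45,.3]])
for c in((121,233),(132.5,340)): print('orange',onz(t,c,.04))
st=state();R=cv2.Rodrigues(st['orientation'])[0];print(R)
big=np.hstack([cv2.resize(s['img'][y:y+90,x:x+65],None,fx=6,fy=6,interpolation=cv2.INTER_CUBIC) for x,y in((440,235),(205,170))])
cv2.imwrite('pics/c3.png',big)
```

```text
ring [0.448  0.3031 0.04  ]
tip [ 0.5496 -0.1703  0.003 ] joint [ 0.4777 -0.1685  0.016 ] butt [ 0.3852 -0.166   0.014 ]
[0.6603 0.1335] [0.2223 0.1549 0.223  0.1531]
yaw -5.145856875877148 -4.804475707277255
[[0.7465 0.2378]
 [0.7275 0.0163]
 [0.5731 0.0289]
 [0.594  0.251 ]]
[ 0.6673 -0.1485] [0.2234 0.1546 0.2204 0.1579]
yaw -3.708208438123837 -4.564269841017194
[[ 0.7532 -0.0433]
 [ 0.7371 -0.2661]
 [ 0.5831 -0.2523]
 [ 0.5957 -0.0323]]
ring top in scene px [469.0092 270.2258] knife pts [211.0003 240.1183] [252.5527 180.9259]
orange [0.5443 0.3559 0.04  ]
orange [0.3579 0.3262 0.04  ]
[[ 0.8992  0.4375 -0.0007]
 [ 0.4375 -0.8992  0.0019]
 [ 0.0002 -0.002  -1.    ]]
```

View pics/c3.png

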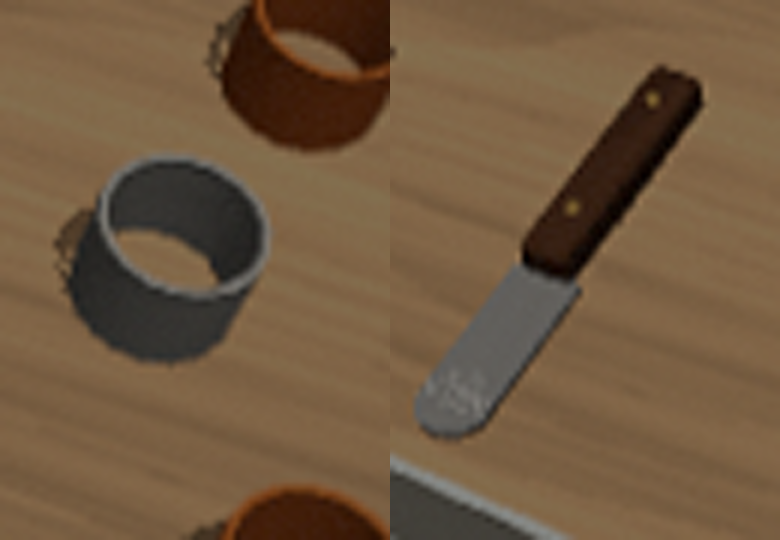

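The scene crop puts the ring rim at (470.7,272.7) and the knife tip at (213,243). That is about 2.5 px off the top view, so I'll refine with the wrist camera from above. First I move over the cutter.

>>> apply_moves --pt "0.013 0.05 0.005 0 0 -3.2" --pt "0.013 0.05 0.005 0 0 -3.2" --pt "0.013 0.05 0.005 0 0 -3.2" --pt "0.013 0.05 0.005 0 0 -3.2" --pt "0.013 0.05 0 0 0 -3.2" --pt "0.013 0.05 0 0 0 -3.2" --pt "0.013 0.05 0 0 0 -3.2" --pt "0.013 0.05 0 0 0 -3.5" --claw 0.075 --squeeze 15

```text
time: 1.1
tool_pos: [0.3445, -0.0929, 0.2251]
orientation: [-3.142, 0.003, 0.0]
force: [0.5, 0.4, -0.6]
width: 0.0747
grasp_force: 0.0
```

>>> apply_moves --pt "0.013 0.05 0 0 0 0" --pt "0.013 0.05 0 0 0 0" --pt "0.013 0.05 0 0 0 0" --pt "0.013 0.05 0 0 0 0" --pt "0.013 0.05 0 0 0 0" --pt "0.013 0.05 0 0 0 0" --pt "0.013 0.05 0 0 0 0" --pt "0.013 0.05 0 0 0 0" --pt "0 0 0 0 0 0"

```text
time: 2.22
tool_pos: [0.4482, 0.3079, 0.2234]
orientation: [3.14, 0.008, -0.005]
force: [0.1, -1.4, -0.1]
width: 0.0754
grasp_force: 0.0
```

Run:
```python
from h import *
np.set_printoptions(precision=4,suppress=True)
d=shot('wrist','w1');st=state();print(st['time'],st['joints'],st['tool_pos'],cv2.Rodrigues(st['orientation'])[0])
M=np.array(d['camera_from_world']);print(-M[:3,:3].T@M[:3,3]);print(proj(d,[.449,.305,.04]))
```

```text
2.275 [ 0.4952  0.0708  1.352  -0.0004  1.7221  2.0628] [0.4481 0.3062 0.224 ] [[ 1.      0.0031 -0.0027]
 [ 0.0031 -1.     -0.0019]
 [-0.0027  0.0019 -1.    ]]
[0.516  0.3086 0.4025]
[329.1233 221.8752]
```

View pics/w1.png

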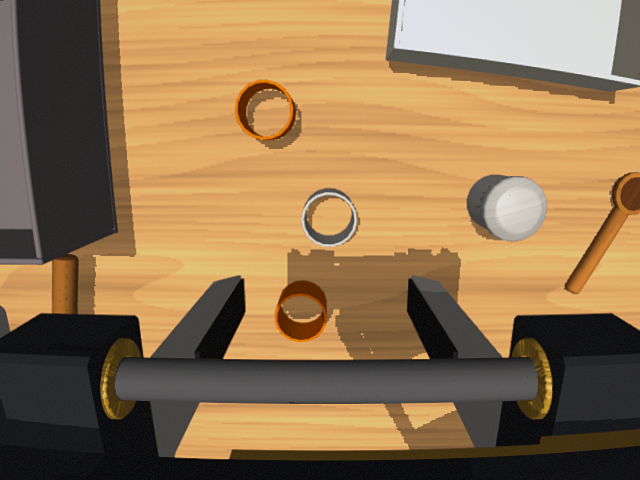

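The wrist view shows the steel cutter's rim, outer diameter about 55 px, near (330,217). The orange ones are at (265,110) and (301,310), and the shaker is at (508,208). Next I'll measure the rim precisely.

Run:
```python
from m import *
np.set_printoptions(precision=4,suppress=True)
d=load('w1')
h=cv2.cvtColor(d['img'],cv2.COLOR_BGR2HSV)
g=d['img'][180:255,295:365].astype(int)
m=((g.max(2)-g.min(2)<40)&(g.min(2)>120)).astype(np.uint8)
ys,xs=np.where(m);print(len(xs),xs.min()+295,xs.max()+295,ys.min()+180,ys.max()+180)
c,r=cv2.minEnclosingCircle(np.stack([xs,ys],1).astype(np.float32));c=(c[0]+295,c[1]+180);print(c,r)
print(onz(d,c,.04),'diam',np.linalg.norm(onz(d,(c[0]+r,c[1]),.04)-onz(d,(c[0]-r,c[1]),.04)))
s=load('scene0');print('scene',onz(s,(470.7,272.7),.04))
```

```text
464 302 356 192 246
(328.83568572998047, 219.00201797485352) 27.704301834106445
[0.4516 0.3053 0.04  ] diam 0.04935241848730134
scene [0.452  0.3069 0.04  ]
```

Wrist and scene agree on (0.4515,0.3055). I descend there.

>>> apply_moves --pt "0.003 -0.001 -0.04 0 0 0" --pt "0 0 -0.05 0 0 0" --pt "0 0 -0.05 0 0 0" --pt "0 0 -0.04 0 0 0" --pt "0 0 -0.025 0 0 0" --pt "0 0 -0.013 0 0 0" --pt "0 0 0 0 0 0" --pt "0 0 0 0 0 0"

```text
time: 3.28
tool_pos: [0.4527, 0.3047, 0.0091]
orientation: [-3.14, -0.001, -0.004]
force: [0.3, -0.5, 0.6]
width: 0.0752
grasp_force: 0.0
```

>>> apply_moves --pt "0 0 0 0 0 0" --pt "0 0 0 0 0 0" --pt "0 0 0 0 0 0" --pt "0 0 0 0 0 0" --pt "0 0 0 0 0 0" --pt "0 0 0 0 0 0" --claw 0.04 --squeeze 15

```text
time: 4.03
tool_pos: [0.4518, 0.3046, 0.0079]
orientation: [-3.141, -0.001, -0.001]
force: [-0.8, 0.3, 3.1]
width: 0.0493
grasp_force: 14.9
```

Gripped at 49.3 mm with 15 N. Lifting and carrying it to the near part of the cutter pan.

>>> apply_moves --pt "0 0 0.03 0 0 0" --pt "0 0 0.04 0 0 0" --pt "0 0 0.04 0 0 0" --pt "0.026 -0.024 0 0 0 -1" --pt "0.033 -0.03 0 0 0 -1" --pt "0.034 -0.03 0 0 0 -1" --pt "0.033 -0.03 0 0 0 -1" --pt "0.033 -0.03 0 0 0 -1" --pt "0.026 -0.023 0 0 0 0" --pt "0 0 0 0 0 0"

```text
time: 5.28
tool_pos: [0.6374, 0.1352, 0.1157]
orientation: [3.137, -0.141, -0.003]
force: [-0.4, 0.2, -0.7]
width: 0.0488
grasp_force: 14.9
```

Run:
```python
from h import *
np.set_printoptions(precision=4,suppress=True)
st=state();print(st['time'],st['joints'],st['tool_pos'],st['width'],st['grasp_force'])
a=shot('top','t2');b=shot('scene','s2');w=shot('wrist','w2')
out=np.hstack([cv2.resize(a['img'][100:240,165:325],(390,341)),cv2.resize(b['img'][255:430,225:425],(390,341))])
cv2.imwrite('pics/c4.png',np.vstack([out,cv2.resize(w['img'][0:330],(780,258*780//640//1))[:258]]) )
```

```text
5.275 [ 0.1223  0.345   1.242  -0.0006  1.5568  1.783 ] [0.6374 0.1352 0.1157] 0.04876751149763996 14.938605611678213
```

View pics/c4.png

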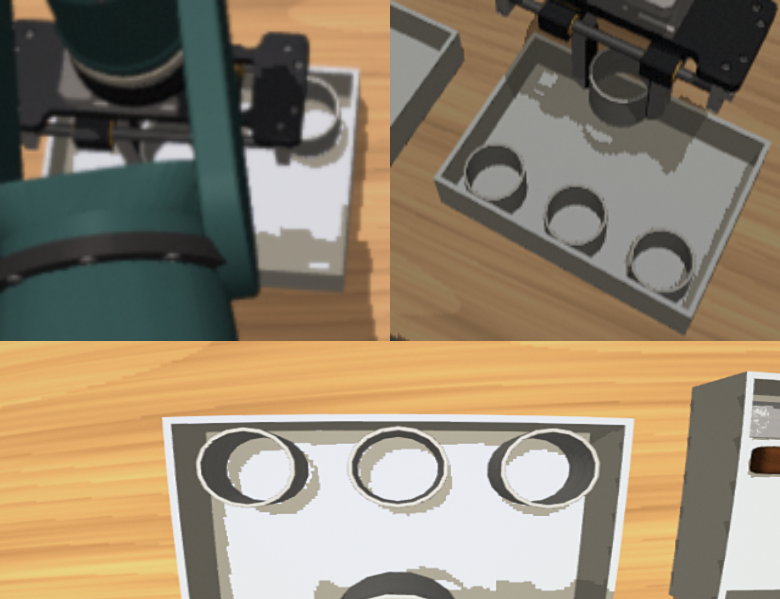

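The ring hangs over the near part of the pan, midway in y, with the wrist view parallel to the pan's edges. The far rim corners are at wrist pixels (134,81) and (519,82). A quick check before lowering.

Run:
```python
from m import *
np.set_printoptions(precision=4,suppress=True)
d=load('w2');a=onz(d,(134,81),.05);b=onz(d,(519,82),.05);print(a,b,np.linalg.norm(a-b))
u=(b-a)/np.linalg.norm(b-a);n=np.array([u[1],-u[0],0]);print('yaw',np.degrees(np.arctan2(u[0],-u[1])),n)
print('centre',(a+b)/2+n*.079,(a+b)/2-n*.079,'target',(a+b)/2+n*(.079+.026))
```

```text
[0.7509 0.2392 0.05  ] [0.731  0.0173 0.05  ] 0.22286174492308508
yaw -5.125693789910228 [-0.996   0.0893  0.    ]
centre [0.6623 0.1353 0.05  ] [0.8196 0.1212 0.05  ] target [0.6364 0.1376 0.05  ]
```

>>> apply_moves --pt "-0.001 0.002 -0.025 0 0 0" --pt "0 0 -0.03 0 0 0" --pt "0 0 -0.025 0 0 0" --pt "0 0 -0.012 0 0 0" --pt "0 0 -0.008 0 0 0" --pt "0 0 -0.002 0 0 0" --pt "0 0 0 0 0 0" --pt "0 0 0 0 0 0"

```text
time: 6.42
tool_pos: [0.6363, 0.1394, 0.0165]
orientation: [-3.138, 0.136, -0.003]
force: [-0.3, 0.3, -1.1]
width: 0.0491
grasp_force: 14.9
```

>>> apply_moves --pt "0 0 -0.003 0 0 0" --pt "0 0 -0.0015 0 0 0" --pt "0 0 0 0 0 0" --pt "0 0 0 0 0 0"

```text
time: 6.92
tool_pos: [0.6359, 0.1394, 0.012]
orientation: [3.139, -0.136, 0.001]
force: [-1.0, -1.2, 5.8]
width: 0.0489
grasp_force: 14.9
```

On the floor of the pan, with 5.8 N up. I release, rise, and head for the knife.

>>> apply_moves --pt "0 0 0 0 0 0" --pt "0 0 0 0 0 0" --pt "0 0 0 0 0 0" --pt "0 0 0 0 0 0" --pt "0 0 0.02 0 0 0" --pt "0 0 0.04 0 0 0" --pt "0 0 0.05 0 0 0" --pt "0 0 0.05 0 0 0" --pt "0 0 0.05 0 0 0" --claw 0.066

```text
time: 8.05
tool_pos: [0.6356, 0.1394, 0.2248]
orientation: [-3.138, 0.136, -0.004]
force: [1.2, 0.1, -0.2]
width: 0.066
grasp_force: 0.0
```

>>> apply_moves --pt "-0.025 -0.04 0 0 0 1" --pt "-0.025 -0.04 0 0 0 1" --pt "-0.025 -0.04 0 0 0 1" --pt "-0.025 -0.04 0 0 0 0" --pt "-0.025 -0.04 0 0 0 0" --pt "-0.025 -0.04 0 0 0 0" --pt "-0.025 -0.04 0 0 0 0" --pt "0 -0.025 0 0 0 0" --pt "0 0 0 0 0 0" --claw 0.045

```text
time: 9.18
tool_pos: [0.4604, -0.167, 0.2226]
orientation: [3.14, -0.058, 0.003]
force: [-0.1, 0.0, 0.1]
width: 0.0453
grasp_force: 0.0
```

Run:
```python
from h import *
np.set_printoptions(precision=4,suppress=True)
st=state();print(st['time'],st['joints'],st['tool_pos'],cv2.Rodrigues(st['orientation'])[0])
w=shot('wrist','w3');s=shot('scene','s3')
c=cv2.resize(s['img'][255:430,225:425],(400,350))
f=cv2.resize(w['img'],(400,300));cv2.imwrite('pics/c5.png',np.hstack([c,np.vstack([f,np.zeros((50,400,3),np.uint8)])]))
```

```text
9.175 [-0.4637 -0.0523  1.4786 -0.0001  1.7127  1.1443] [ 0.4604 -0.167   0.2226] [[ 0.9993 -0.0372  0.0022]
 [-0.0372 -0.9993 -0.0012]
 [ 0.0022  0.0011 -1.    ]]
```

View pics/c5.png

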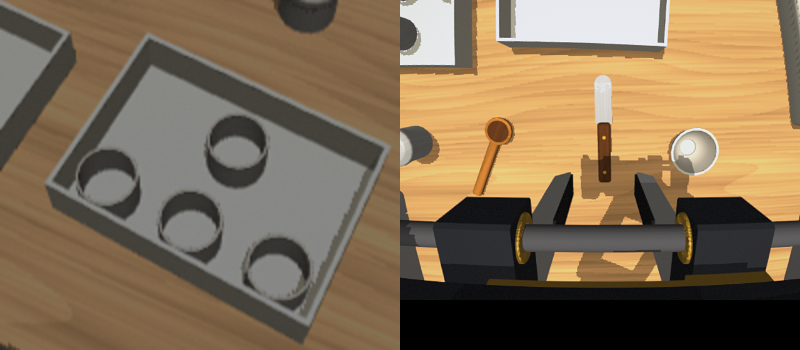

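The cutter stands upright in its pan, clear of the other three and of the walls. In the wrist view, at full scale, the knife runs from the tip at about (323,120) to the butt at (327,291). I'll measure it with masks.

Run:
```python
from m import *
np.set_printoptions(precision=4,suppress=True)
d=load('w3')
H,(hx,hy)=blob(d,(295,185,355,300),lambda h:(h[...,2]<135)&(h[...,1]>120),.016)
B,(bx,by)=blob(d,(295,105,355,205),lambda h:(h[...,1]<45)&(h[...,2]>90),.003)
for n,P in(('handle z16',H),('blade z3',B)):
    w=cv2.minAreaRect((P*1000).astype(np.float32));print(n,w,P.min(0),P.max(0))
vx,vy,x0,y0=cv2.fitLine((H*1000).astype(np.float32),cv2.DIST_L2,0,.01,.01).ravel();print('handle dir',np.degrees(np.arctan2(vy,vx)),x0,y0)
b=B.mean(0)*1000;print('blade mean',b)
```

```text
handle z16 ((435.22998046875, -166.50521850585938), (20.392732620239258, 93.0225830078125), 88.21723175048828) [ 0.3885 -0.1779] [ 0.4819 -0.1557]
blade z3 ((516.250732421875, -167.91265869140625), (25.46847152709961, 72.60321044921875), 89.1786880493164) [ 0.4798 -0.1807] [ 0.5526 -0.1549]
handle dir -1.4563348 435.99942 -166.80646
blade mean [ 515.989  -167.8926]
```

Handle 93×20 mm, tip at x=0.5526, so knife_mid is about (0.4695,-0.1673) with yaw -1.4°. All consistent with the given sizes. Descending just behind the middle.

>>> apply_moves --pt "0.0055 0 -0.04 0 0 0.7" --pt "0 0 -0.05 0 0 0" --pt "0 0 -0.05 0 0 0" --pt "0 0 -0.04 0 0 0" --pt "0 0 -0.025 0 0 0" --pt "0 0 -0.011 0 0 0" --pt "0 0 0 0 0 0" --pt "0 0 0 0 0 0" --pt "0 0 0 0 0 0"

```text
time: 10.4
tool_pos: [0.4672, -0.166, 0.0065]
orientation: [3.14, -0.034, 0.004]
force: [0.2, 0.5, -0.5]
width: 0.0449
grasp_force: 0.0
```

>>> apply_moves --pt "0 -0.001 -0.003 0 0 0" --pt "0 0 0 0 0 0" --pt "0 0 0 0 0 0"

```text
time: 10.78
tool_pos: [0.466, -0.1666, 0.002]
orientation: [-3.141, 0.035, 0.0]
force: [0.4, 0.6, -0.5]
width: 0.0448
grasp_force: 0.0
```

>>> apply_moves --pt "0 0 0 0 0 0" --pt "0 0 0 0 0 0" --pt "0 0 0 0 0 0" --pt "0 0 0 0 0 0" --pt "0 0 0 0 0 0" --claw 0.01 --squeeze 30

```text
time: 11.4
tool_pos: [0.4661, -0.1666, 0.002]
orientation: [3.141, -0.034, 0.0]
force: [0.3, -0.1, 0.4]
width: 0.0199
grasp_force: 30.0
```

>>> apply_moves --pt "0 0 0.015 0 0 0" --pt "0 0 0.04 0 0 0" --pt "0 0 0.045 0 0 0" --pt "0 0 0.04 0 0 0" --pt "0 0 0 0 0 0"

```text
time: 12.02
tool_pos: [0.4686, -0.1678, 0.1472]
orientation: [3.137, -0.034, 0.014]
force: [0.4, 0.0, -1.5]
width: 0.0197
grasp_force: 30.0
```

>>> apply_moves --pt "0.017 0.002 0 0 0 8.8" --pt "0.017 0.002 0 0 0 8.8" --pt "0.017 0.002 0 0 0 8.8" --pt "0.017 0.002 0 0 0 8.8" --pt "0.017 0.002 0 0 0 8.8" --pt "0.017 0.002 0 0 0 8.8" --pt "0.017 0.002 0 0 0 8.8" --pt "0.017 0.002 0 0 0 8.8" --pt "0.017 0.002 0 0 0 8.8" --pt "0.017 0 0 0 0 8.8"

```text
time: 13.28
tool_pos: [0.6357, -0.1481, 0.1399]
orientation: [-2.276, -2.161, 0.002]
force: [-0.9, -0.2, -0.7]
width: 0.0198
grasp_force: 30.0
```

>>> apply_moves --pt "0.002 0 0 0 0 0" --pt "0 0 0 0 0 0"

```text
time: 13.52
tool_pos: [0.6373, -0.1484, 0.1408]
orientation: [-2.284, -2.154, 0.002]
force: [0.2, 0.4, -0.8]
width: 0.0198
grasp_force: 30.0
```

Run:
```python
from h import *
np.set_printoptions(precision=4,suppress=True)
st=state();R=cv2.Rodrigues(st['orientation'])[0];print(st['time'],st['joints'],st['tool_pos'],'yaw',np.degrees(np.arctan2(R[1,0],R[0,0])),R[2],st['width'])
w=shot('wrist','w4');s=shot('scene','s4')
c=cv2.resize(s['img'][215:365,90:280],(380,300))
f=cv2.resize(w['img'],(400,300));cv2.imwrite('pics/c6.png',np.hstack([c,f]))
```

```text
13.525 [-0.3154  0.3404  1.1979 -0.0001  1.6057 -0.2564] [ 0.6373 -0.1484  0.1408] yaw 86.62343589503769 [ 0.0005 -0.0023 -1.    ] 0.019833023373615085
```

View pics/c6.png

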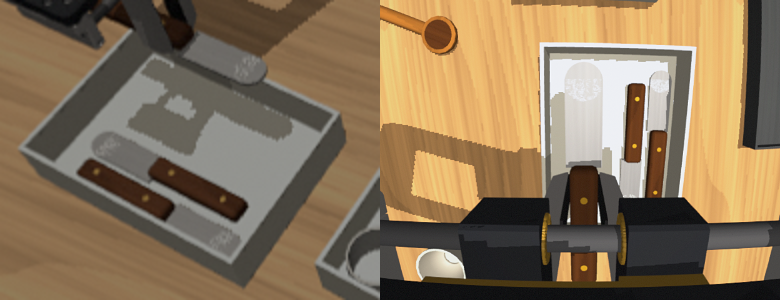

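The knife is held level over the near part of its pan, parallel to the fixed knives. In wrist pixels the pan's +y rim corners are at about (258,69) and (504,77). Measuring these more finely.

Run:
```python
from m import *
np.set_printoptions(precision=4,suppress=True)
d=load('w4');h=cv2.cvtColor(d['img'],cv2.COLOR_BGR2HSV).astype(int)
m=(h[...,1]<40)&(h[...,2]>180)
top=[(x,np.argmax(m[40:110,x])+40) for x in range(275,490,5)]
lf=[(np.argmax(m[y,235:300])+235,y) for y in range(85,145,5)]
rt=[(530-np.argmax(m[y,480:530][::-1]),y) for y in range(90,190,5)]
W=[np.array([onz(d,p,.05)[:2] for p in q])*1000 for q in(top,lf,rt)]
L=[cv2.fitLine(w.astype(np.float32),cv2.DIST_HUBER,0,.01,.01).ravel() for w in W]
for l in L: print(l,np.degrees(np.arctan2(l[1],l[0])))
def X(a,b):
    k=np.linalg.solve(np.array([a[:2],-b[:2]]).T,b[2:]-a[2:]);return a[2:]+k[0]*a[:2]
A,B=X(L[0],L[1]),X(L[0],L[2]);print(A,B,np.linalg.norm(A-B))
u=(B-A)/np.linalg.norm(B-A);v=np.array([-u[1],u[0]]);C=(A+B)/2-v*112
print('centre',C,'yaw',np.degrees(np.arctan2(u[1],u[0])),'TCP target',C-u*30.5-v*3.5)
bl,_=blob(d,(285,90,360,270),lambda q:(q[...,1]<40)&(q[...,2]<175)&(q[...,2]>90),.14)
T=state()['tool_pos'][:2]*1000;print('TCP in pan',(T-C)@u,(T-C)@v)
```

```text
[  0.9972  -0.0754 655.6489 -34.7105] -4.321395
[  0.0873   0.9962 598.6176 -60.2489] 84.98929
[  0.0754   0.9972 755.2317 -87.4278] 85.67348
[601.2173 -30.5973] [758.6313 -42.4924] 157.8628
centre [ 671.485  -148.2265] yaw -4.3213954 TCP target [ 640.808  -149.4183]
TCP in pan -34.00665623886228 -2.9380340869771855
```

Pan width measures 157.9 mm, as it should be. Shift +3.5 mm in x, turn -1°, and lower.

>>> apply_moves --pt "0.0035 -0.001 -0.025 0 0 -1" --pt "0 0 -0.03 0 0 0" --pt "0 0 -0.03 0 0 0" --pt "0 0 -0.02 0 0 0" --pt "0 0 -0.015 0 0 0" --pt "0 0 -0.008 0 0 0" --pt "0 0 0 0 0 0" --pt "0 0 0 0 0 0"

```text
time: 14.62
tool_pos: [0.6424, -0.1499, 0.0152]
orientation: [2.301, 2.136, 0.002]
force: [-0.6, 0.3, -0.8]
width: 0.0199
grasp_force: 30.0
```

>>> apply_moves --pt "0 0 -0.004 0 0 0" --pt "0 0 -0.003 0 0 0" --pt "0 0 0 0 0 0" --pt "0 0 0 0 0 0"

```text
time: 15.12
tool_pos: [0.6416, -0.1496, 0.007]
orientation: [2.302, 2.137, 0.0]
force: [0.2, 0.2, -0.3]
width: 0.0197
grasp_force: 30.0
```

>>> apply_moves --pt "0 0 -0.001 0 0 0" --pt "0 0 0 0 0 0" --pt "0 0 0 0 0 0"

```text
time: 15.5
tool_pos: [0.6417, -0.1496, 0.0061]
orientation: [2.302, 2.137, 0.0]
force: [-0.8, -0.7, 0.4]
width: 0.0196
grasp_force: 30.0
```

>>> apply_moves --pt "0 0 -0.001 0 0 0" --pt "0 0 0 0 0 0" --pt "0 0 0 0 0 0"

```text
time: 15.88
tool_pos: [0.6417, -0.1496, 0.006]
orientation: [2.302, 2.137, 0.0]
force: [-1.6, 0.4, 5.0]
width: 0.0196
grasp_force: 30.0
```

Contact at 5 N. I release with a small opening and rise.

>>> apply_moves --pt "0 0 0 0 0 0" --pt "0 0 0 0 0 0" --pt "0 0 0 0 0 0" --pt "0 0 0 0 0 0" --pt "0 0 0.015 0 0 0" --pt "0 0 0.03 0 0 0" --pt "0 0 0.05 0 0 0" --pt "0 0 0.05 0 0 0" --pt "0 0 0.05 0 0 0" --claw 0.036

```text
time: 17.0
tool_pos: [0.6416, -0.1496, 0.2032]
orientation: [2.301, 2.136, 0.002]
force: [0.7, 0.2, 1.0]
width: 0.0362
grasp_force: 0.0
```

>>> apply_moves --pt "-0.04 -0.01 0.01 0 0 0" --pt "-0.05 -0.01 0 0 0 0" --pt "-0.05 -0.01 0 0 0 0" --pt "-0.05 -0.01 0 0 0 0" --pt "-0.04 0 0 0 0 0" --pt "0 0 0 0 0 0" --pt "0 0 0 0 0 0"

```text
time: 17.88
tool_pos: [0.4123, -0.1898, 0.2112]
orientation: [2.301, 2.136, 0.002]
force: [-0.4, 0.5, 0.6]
width: 0.0361
grasp_force: 0.0
```

Run:
```python
from h import *
s=shot('scene','s5');cv2.imwrite('pics/c7.png',cv2.resize(s['img'][140:430,90:540],None,fx=1.75,fy=1.75)[:, :800])
```

```text
(no output)
```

View pics/c7.png

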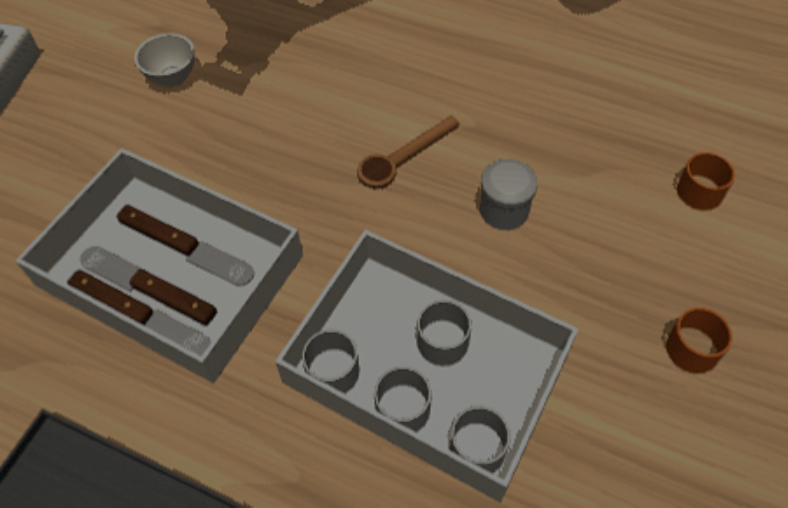

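The knife lies flat in its pan, from (120,215) to (250,270). The cutter stands upright in its pan at (443,332). The dish, shaker and spoon have not moved, so I'm handing in.

```bash
python3 -c "from bench import *; print(finish_job())"
```

```text
the job is handed in; nothing more can be done
None
```

The ring cutter stands upright in the cutter pan and the palette knife lies flat in the knife pan; both were lowered in, the dish, shaker and spoon were left untouched, and the job was handed in at about 18 s of the 54 s allowed.

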